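Seat the thread comb on the tea-press screw

TASK

Take the thread comb leaf from the bamboo tray, keep it upright and set it on the middle stretch of the spare press screw lying in the wooden cradle, feeling along the screw until all its teeth drop fully home between the threads. Press it down lightly for about a second to check that it sits flat, never pushing hard on the threads, then let go and leave it seated there by itself. Leave everything else on the table where it stands.

Things in the scene. Friction and masses are not known exactly. Their poses are not given: they have to be found in the camera images.
- comb: Loose thread comb leaf, 0.12 kg: a blue upright blade on a steel comb foot. Starts standing on the tray. Origin: centre of the plane it stands on; z up, x along its row of teeth, y across the blade. Same when turned half round. Blade 44 mm (x) by 12 mm (y), from 20 to 62 mm up; grip it across the 12 mm.
- comb_teeth (a point): Centre of the comb's foot, 4 mm above its origin. 4 teeth at x = -15, -5, 5, 15 mm, each 4 mm thick along x: an inverted V open below (legs 35 deg below horizontal, out to y = +-17 mm) that straddles the screw and centres itself sideways on it. Spine over the teeth: 44 x 16 mm, 12 to 20 mm above the origin.
- cradle: Fixed wooden cradle, 230 x 80 mm, holding a steel press screw that is strapped down and does not turn or slide. Origin: centre of its underside on the table; x along the screw, z up. Brass straps at x = +-96 mm reach 70 mm up; the screw's wooden hub ends at x = +140 mm. The comb's origin is 59.7 mm above this origin when its teeth are fully home, 64.6 mm when they ride on the ridges.
- screw_mid (a point): Point on the screw's axis above the cradle's origin, 50 mm up. Square thread, 10 mm pitch: ring ridges 4 mm wide, 40 mm diameter; grooves 6 mm wide, 32 mm diameter, to 65 mm each side. The thread lies shifted along x by an unknown -5 to +5 mm: find the grooves by feel. Middle stretch: within 35 mm of here. A light press is 5 N; over 20 N from the comb, or 5 N from the robot itself, mars it.
- tray: Fixed bamboo tray, 300 x 200 mm, rim 16 mm high, floor 6 mm thick. Origin: centre of its underside on the table, x along its length. The comb and the nut stand on its floor.
- nut: Loose brass ring nut, 54 mm across, 20 mm high, on the tray. Origin: centre of its underside. Not to be moved.
- teapot: Blue ceramic teapot, 132 mm across, 121 mm high, spout along its x. Origin: centre of its underside. Not to be moved.
- canister: Glass tea canister with dark twist cap, 84 mm across, 132 mm high. Origin: centre of its underside. Not to be moved.
- infuser: Steel infuser basket, 64 mm across, 60 mm high, with a short handle. Origin: centre of its underside. Not to be moved.
- cup: White tea cup, 72 mm across, 65 mm high. Origin: centre of its underside. Not to be moved.
- honey: Amber honey jar, 64 mm across, 85 mm high. Origin: centre of its underside. Not to be moved.

How it is judged:
By the outcome, as a careful person would: the job done as asked, in the order asked, and still so for the second after the job is handed in, with the robot touching nothing.
It also fails if it takes over 58 s, if anything falls off the work surface, if the arm or the gripper's body presses on something with over 40 N, if the wrist force passes 120 N, or if a joint passes its speed limit or range.

ROBOT

A 7-joint arm with a two-finger parallel gripper is mounted at the origin on the work surface. World frame = base frame: x ahead of the robot, y to its left, z up, the work surface at z = 0. Lengths are in mm, angles in degrees, forces in N, time in s.
With the tool pointing down it reaches from about 425 to 825 mm from the base axis. Payload 3.6 kg.
Tool frame: the origin (TCP) lies midway between the tips of the shut fingers; the grasp point (between the pads) lies arm.grip_point_offset behind it (arm.grip_point_offset is the distance from the TCP to the grasp point, in mm); z points along the fingers, y is the direction in which the jaws open and shut (so a half turn about z gives the same grasp; the last joint's range is limited). The gripper opens to 85 mm and grips with 20 to 120 N. Pads are 22 mm wide; open, the fingers measure 114 mm over their backs; the gripper's body (76 mm by 85 mm) begins 54 mm behind the grasp point. The pads swing forward as they close: fully open they stand 13 mm farther back than shut.
Start: joints at [-71.419, 35.231, -0.722, 81.555, 0.464, 63.22, -2.315], TCP at [223.338, 610.396, 231.297] pointing down, gripper open.
Joint ranges: [-178.69, 178.69], [-17.37, 117.87], [-77.05, 75.6], [15.02, 138.74], [-78.02, 258.01], [0.78, 113.62], [-162.83, 162.83]. Speed limits (degrees/s): [159.86, 159.86, 180, 180, 180, 180, 180].

INTERFACE

Orientations are given as a 3x3 rotation matrix whose columns are the frame's x, y, z axes.
In Python, from station import arm, cams gives the robot as it stands. Calls block until the motion is done:
- arm.move_ptp(position, orientation): joint-space move of the TCP to a pose.
- arm.movel(position, rotation=None, v=150, until_force=None): straight line of the TCP; rotation=None keeps the orientation; v is the mean speed in mm/s. With until_force (N) it stops when the force on the tool has changed by that much, and returns True; else False.
- arm.move_joints(angles): joint-space move.
- arm.grip(opening): opening from 0.0 (shut) to 1.0 (fully open); the grip force is fixed at half the most; returns when the fingers have stopped.
- arm.pause(seconds).
- arm.solve_ik(position, orientation): joint angles nearest the present ones, or None.
- arm.observe(): the state.
- cams.capture(name): name is "scene" or "top" or "wrist"; returns a dict with "color" (400x640x3 uint8, red, green, blue), "depth" (400x640 float32, mm along the optical axis (not along the pixel's ray), 0 where there is no reading), "mtx" (3x3 intrinsics, pixels), "extrinsics" (4x4, takes a point from camera to world coordinates); the wrist camera has in their place "mount" (4x4, takes a point from camera to tool coordinates, whose origin is the TCP and whose axes are the flange's). Camera axes: x right, y up, looking along -z (the intrinsics and any distortion apply to the point x, -y, -z); pixel columns grow to the right and rows downward; lengths in mm; the calibration is good to about 2 mm. A picture is of the moment at which its call begins: read the wrist's pose just before it.
A pose or a line that the arm cannot do raises arm.MotionError and nothing moves.
- arm.finish_job(): hands the job in, once; it reports no verdict.
Trained networks look in the newest picture that a camera, given by its name, has taken for a name from the list of things; names that differ only in an ending like _2 or _b are one class to them, and where a whole thing is asked for, a point or a joint stands for the part that bears it (a point fixed in the world has none). Each returns a list of dicts, best first, with "conf" (0 to 1); they miss things now and then, are a little off and sometimes report something else, mostly with a low value. They report only what shows in the picture. A call takes as long as a camera call.
- cams.search_frame(camera, thing): "position" ([row, column] in pixels, amid what is visible of it).
- cams.masks_of(camera, thing): "mask" (400x640 bool, what is visible of it) and "position" ([row, column] in pixels, amid what is visible of it).
The state is a dict: "time_s": time; "joint_positions": joint angles; "joint_velocities": joint speeds; "effort": joint torques, N m; "position": TCP position; "tool_rot": TCP orientation; "contact_force": force on the tool from outside, world axes, zero at the start; "torque": the same for the moment, N m; "gripper_width": opening from 0.0 (shut) to 1.0 (fully open).
Only numpy, scipy, OpenCV 4.12 (cv2) and the standard library are available. Lean on these libraries where they do the work, as an engineer would, in place of code of your own. Each camera call takes 0.05 s, during which the arm holds its last target.

## Working session

There is one attempt and no reset: what is moved stays moved. The work goes in short steps, each a Python script; the robot and the scene stay as the last script left them, time stands still between calls to the robot, and variables do not carry over. Pictures are saved under pics/ and viewed, and the job is handed in when it is done.

```bash
ls; mkdir -p pics; python3 - <<'E'
from station import arm,cams
import cv2,json
s=arm.observe();print(s, arm.grip_point_offset)
for n in("scene","top"):
    c=cams.capture(n);cv2.imwrite(f"pics/{n}0.png",c["color"][:,:,::-1]);print(n,c["mtx"],c["extrinsics"])
    for t in("comb","cradle","tray","nut"):
        for d in cams.search_frame(n,t)[:2]:print(n,t,d)
E
```

```text
pics
{'time_s': 0.0, 'joint_positions': array([-71.42002033,  35.28835969,  -0.72370963,  81.63977194,
         0.46521294,  63.21916172,  -2.31477681]), 'joint_velocities': array([ 0.00090548, -0.03886551, -0.01856605,  0.03854712, -0.00582376,
        0.02844639, -0.1101828 ]), 'effort': array([ 9.83475752e-05, -4.69215918e+01,  2.58985050e-01, -1.71027982e+01,
        9.93033929e-03,  9.54144256e-03,  1.31728561e-05]), 'position': array([223.09124772, 609.71698747, 230.15714683]), 'tool_rot': array([[-9.39134177e-01,  3.43549586e-01, -8.24041660e-04],
       [ 3.43550571e-01,  9.39131158e-01, -2.38174582e-03],
       [-4.43645892e-05, -2.51987888e-03, -9.99996824e-01]]), 'contact_force': array([-0.68551293,  0.25581982, -0.22865201]), 'torque': array([-0.06056999, -0.07976761, -0.02107879]), 'gripper_width': 1.0001800476325255} 18.700000000000003
scene [[486.43815799   0.         324.13492786]
 [  0.         486.43815799 201.09701925]
 [  0.           0.           1.        ]] [[-5.92280869e-01 -6.76156285e-01  4.38196361e-01  1.31069481e+03]
 [ 8.05688804e-01 -4.91402001e-01  3.3
[... 450 characters left out ...]
osition': [213.9, 396.7], 'conf': 0.19}
top [[397.19082266   0.         315.88377216]
 [  0.         397.19082266 203.00091973]
 [  0.           0.           1.        ]] [[ 1.84014769e-02  9.92395679e-01 -1.21705392e-01  4.43298507e+02]
 [-9.99793165e-01  1.72095067e-02 -1.08378987e-02 -2.80143416e+01]
 [-8.66099406e-03  1.21879652e-01  9.92507097e-01  1.51405296e+03]
 [ 0.00000000e+00  0.00000000e+00  0.00000000e+00  1.00000000e+00]]
top comb {'position': [228.9, 263.9], 'conf': 0.57}
top cradle {'position': [223.2, 261.1], 'conf': 0.28}
top tray {'position': [224.4, 261.4], 'conf': 0.96}
top tray {'position': [197.0, 201.7], 'conf': 0.59}
top nut {'position': [229.0, 355.2], 'conf': 0.32}
```

View pics/scene0.png

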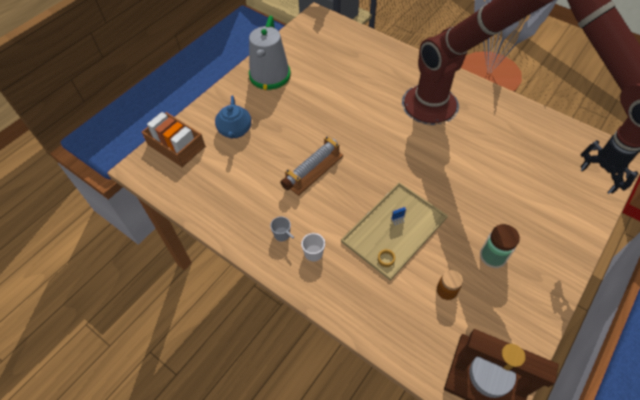

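View pics/top0.png

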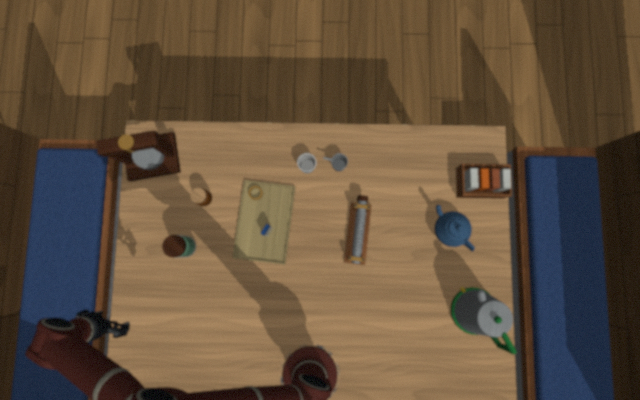

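The scene picture shows the blue comb at about (215,398) with the nut at (259,386) on the tray, and the cradle at (167,315) with its hub at the lower left. In the top view the comb is at (229,265) and the cradle at (230,358), hub upward. I'll get rough positions from these, then refine with the wrist camera.

```bash
cat > h.py <<'E'
from station import arm,cams
import numpy as np,cv2
def cap(n,save=None):
    s=arm.observe()
    c=cams.capture(n)
    if n=="wrist":
        T=np.eye(4);T[:3,:3]=s["tool_rot"];T[:3,3]=s["position"];c["E"]=T@c["mount"]
    else:c["E"]=np.array(c["extrinsics"])
    if save:cv2.imwrite(f"pics/{save}.png",np.ascontiguousarray(c["color"][:,:,::-1]))
    return c
def cloud(c):
    K=np.array(c["mtx"]);d=c["depth"].astype(float);v,u=np.mgrid[0:400,0:640]
    P=np.stack([(u-K[0,2])/K[0,0]*d,-(v-K[1,2])/K[1,1]*d,-d],-1)
    W=P@c["E"][:3,:3].T+c["E"][:3,3];W[d<=0]=np.nan
    return W
def down(yaw): # tool y axis at yaw deg, z down
    a=np.radians(yaw);y=np.array([np.cos(a),np.sin(a),0]);z=np.array([0,0,-1.]);x=np.cross(y,z)
    return np.stack([x,y,z],1)
E
python3 - <<'E'
from h import *
for n in("scene","top"):
    c=cap(n);W=cloud(c)
    for t in("comb","cradle","nut","screw_mid","teapot","canister","infuser","cup","honey","tray"):
        for d in cams.masks_of(n,t)[:1]:
            P=W[d["mask"]];P=P[~np.isnan(P[:,0])]
            print(n,t,round(d["conf"],2),d["position"],len(P),np.median(P,0).round(),np.percentile(P,5,0).round(),np.percentile(P,95,0).round())
c=cams.capture("wrist");print(c["mtx"],c["mount"],{k:v for k,v in c.items() if k not in("color","depth","mtx","mount")})
print(W[229,265],W[257,265],W[205,362],W[262,355])
E
```

```text
scene comb 0.52 [216.4, 395.6] 153 [529. 178.  45.] [511. 164.   9.] [543. 188.  68.]
scene cradle 0.86 [167.1, 314.5] 1560 [ 533. -156.   50.] [ 423. -188.    7.] [ 641. -129.   71.]
scene nut 0.72 [252.3, 381.5] 131 [667. 220.  21.] [642. 200.   8.] [690. 243.  28.]
scene screw_mid 0.68 [170.4, 311.5] 1623 [ 535. -156.   47.] [ 423. -192.    2.] [ 643. -128.   71.]
scene teapot 0.97 [121.4, 229.9] 1002 [ 557. -493.   75.] [ 491. -553.   36.] [ 601. -453.  101.]
scene canister 0.77 [247.4, 498.3] 1247 [480. 482. 110.] [427. 446.   8.] [496. 518. 134.]
scene infuser 0.74 [229.3, 281.7] 408 [ 777. -101.   34.] [ 754. -123.    1.] [810. -66.  61.]
scene cup 0.7 [249.1, 310.5] 505 [767.  22.  35.] [745.  -3.   2.] [806.  58.  65.]
scene honey 0.8 [285.7, 452.5] 533 [659. 423.  80.] [624. 398.  19.] [672. 447.  87.]
scene tray 0.9 [230.2, 396.4] 4820 [561. 188.   6.] [417.  94.   0.] [693. 278.  15.]
top comb 0.48 [229.7, 263.5] 71 [520. 173.  60.] [503. 161.   9.] [537. 186.  69.]
top cradle 0.69 [230.1, 358.6] 1430 [ 520. -167.   46.] [ 413. -207.    3.] [ 632. -131.   69.]
top nut 0.5
[... 561 characters left out ...]
. 411.  79.] [611. 391.  14.] [663. 442.  86.]
top tray 0.88 [223.2, 261.4] 4099 [549. 186.   4.] [416.  95.  -2.] [687. 278.  14.]
[[359.27372848   0.         323.9971372 ]
 [  0.         359.27372848 195.84278371]
 [  0.           0.           1.        ]] [[-1.25976244e-04  9.60080768e-01  2.79722904e-01  7.11210897e+01]
 [ 9.99999959e-01  4.91208041e-05  2.81765628e-04 -8.66280835e-01]
 [ 2.56777547e-04  2.79722928e-01 -9.60080735e-01 -1.42189096e+02]
 [ 0.00000000e+00  0.00000000e+00  0.00000000e+00  1.00000000e+00]] {}
[521.86624213 171.03869391  70.38592472] [419.98805058 176.45745874   5.05011323] [ 615.64406423 -180.75907414   72.42616858] [ 408.97551036 -157.55695236   61.09950772]
```

```bash
python3 - <<'E'
from h import *
arm.move_ptp([525,174,200],down(52))
s=arm.observe();print(s["time_s"],s["joint_positions"].round(),s["position"].round(1))
c=cap("wrist","w1");W=cloud(c)
np.savez("w1.npz",W=W,color=c["color"])
for t in("comb","nut"):
  for d in cams.masks_of("wrist",t)[:2]:
    P=W[d["mask"]];P=P[~np.isnan(P[:,0])]
    print(t,d["conf"],d["position"],len(P),np.median(P,0).round(1),np.percentile(P,5,0).round(),np.percentile(P,95,0).round())
hsv=cv2.cvtColor(c["color"],cv2.COLOR_RGB2HSV)
m=(hsv[...,0]>100)&(hsv[...,0]<130)&(hsv[...,1]>120)
T=W[m&(W[...,2]>62)&(W[...,2]<74)];print(len(T),np.median(T,0),T.mean(0))
r=cv2.minAreaRect(T[:,:2].astype(np.float32));print(r)
B=W[(W[...,2]>20)&(W[...,2]<32)];B=B[np.hypot(B[:,0]-525,B[:,1]-174)<45];print(len(B),cv2.minAreaRect(B[:,:2].astype(np.float32)) if len(B)>5 else 0)
E
```

```text
3.575 [-26.  29.   8. 100.  -5.  51.  36.] [524.7 175.9 200. ]
comb 0.73 [174.0, 320.2] 1550 [519.4 175.9  65.4] [502. 159.   6.] [539. 189.  68.]
nut 0.7 [239.1, 443.8] 1351 [648.  227.6  23.3] [637. 196.   6.] [682. 243.  26.]
702 [520.47498817 174.67821707  67.13231557] [520.81821666 174.47107878  67.09168909]
((521.5864868164062, 173.86866760253906), (10.792279243469238, 43.1204719543457), 58.89371109008789)
158 ((521.499267578125, 173.30479431152344), (15.815298080444336, 43.40511703491211), 59.12868881225586)
```

View pics/w1.png

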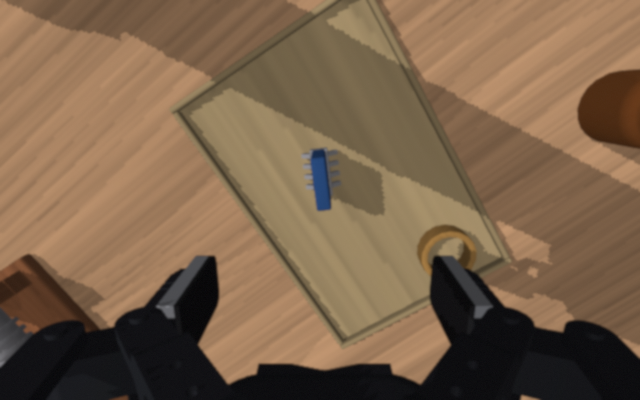

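The wrist picture shows the comb at (180,320) and the nut at (245,445). The blade's rectangle is 43 x 11 mm with its top at z = 67, which matches the given sizes. Next I'll measure the cradle the same way.

```bash
python3 - <<'E'
from h import *
arm.move_ptp([520,-168,250],down(83))
s=arm.observe();print(s["time_s"],s["joint_positions"].round(),s["position"].round(1))
c=cap("wrist","w2");W=cloud(c)
np.savez("w2.npz",W=W,color=c["color"])
for d in cams.masks_of("wrist","cradle")[:2]:
    P=W[d["mask"]];P=P[~np.isnan(P[:,0])]
    print(d["conf"],d["position"],len(P),np.median(P,0).round(1))
near=(abs(W[...,0]-520)<160)&(abs(W[...,1]+168)<70)
for lo,hi in((8,25),(25,45),(55,64),(64,80)):
    Q=W[near&(W[...,2]>lo)&(W[...,2]<hi)]
    print(lo,len(Q),Q.mean(0).round(1),cv2.minAreaRect(Q[:,:2].astype(np.float32)))
print(np.histogram(W[near][:,2],bins=np.arange(-6,90,4)))
E
```

```text
5.025 [ 14.  25.   3.  97.  -1.  58. 100.] [ 520.4 -166.2  249.8]
0.6 [155.9, 320.0] 17756 [ 509.3 -171.7   60.2]
0.19 [131.3, 635.7] 195 [528.5 158.   12.5]
8 6777 [ 506.6 -170.6   13.3] ((516.3655395507812, -172.62872314453125), (80.24483489990234, 228.2921142578125), 84.05465698242188)
25 299 [ 570.9 -176.8   36.2] ((529.6700439453125, -173.57513427734375), (59.79234313964844, 208.0972900390625), 83.7342300415039)
55 3662 [ 519.6 -172.5   60.7] ((528.7802124023438, -176.5106201171875), (57.877967834472656, 249.3628387451172), 86.07197570800781)
64 6634 [ 516.1 -172.6   67.5] ((529.44140625, -173.9854736328125), (58.02547836303711, 248.66644287109375), 84.04989624023438)
(array([  725, 18239,    14,    22,  5362,  1349,    30,    21,    28,
          85,    69,    48,    93,   154,   367,   753,  1593,  3700,
        3609,   765,     2,     0,     0]), array([-6, -2,  2,  6, 10, 14, 18, 22, 26, 30, 34, 38, 42, 46, 50, 54, 58,
       62, 66, 70, 74, 78, 82, 86]))
```

View pics/w2.png

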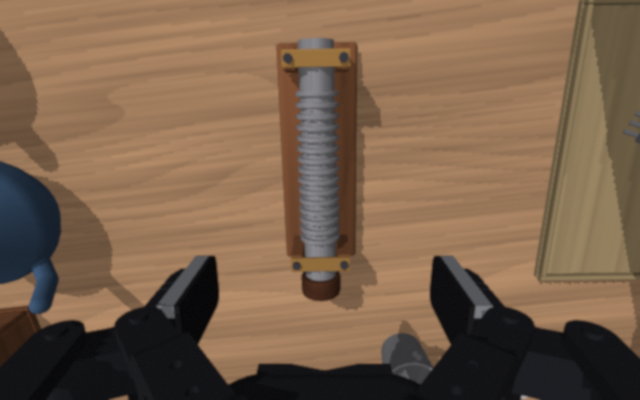

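The picture shows the cradle at (155,318) with the hub at the bottom (285,320), and the threads are visible. The base rectangle is 228 x 80 mm, which matches. Now I'll try to get the axis and a first estimate of the thread phase from the depth.

```bash
python3 - <<'E'
from h import *
from scipy.optimize import least_squares
W=np.load("w2.npz")["W"];col=np.load("w2.npz")["color"]
C=np.array([516.4,-172.6]);a=np.radians(-5.95);ex=np.array([np.cos(a),np.sin(a)]);ey=np.array([-ex[1],ex[0]])
X=(W[...,:2]-C)@ex;Y=(W[...,:2]-C)@ey;Z=W[...,2]
m=(abs(X)<62)&(abs(Y)<17)&(Z>50)
x,y,z=X[m],Y[m],Z[m]
r=least_squares(lambda p:np.hypot(y-p[0]-p[1]*x/100,z-p[2]-p[4]*x/100)-p[3],[0,0,50,18,0],loss="soft_l1");print("axis off,slope/100,zc,R",r.x.round(2))
res=np.hypot(y-r.x[0]-r.x[1]*x/100,z-r.x[2]-r.x[4]*x/100)
for nm,val in(("res",res),("gray",col.mean(2)[m])):
    A=np.c_[np.ones_like(x),x,np.cos(2*np.pi*x/10),np.sin(2*np.pi*x/10)]
    c,*_=np.linalg.lstsq(A,val,rcond=None);print(nm,c.round(3),"ridge at",np.degrees(np.arctan2(c[3],c[2]))/36)
    for h in(-1,1):
        k=x*h>0;c,*_=np.linalg.lstsq(A[k],val[k],rcond=None);print("  half",h,c[2:].round(3),np.degrees(np.arctan2(c[3],c[2]))/36)
m2=(abs(Y)<30)&(Z>66)
h,e=np.histogram(X[m2],bins=np.arange(-140,150,5));print(list(zip(e[:-1],h)))
b=np.arange(-60,60,1.);print([ (q,round(float(np.mean(res[(x>=q)&(x<q+1)])),1)) for q in b if ((x>=q)&(x<q+1)).any()])
E
```

```text
axis off,slope/100,zc,R [-15.56 -15.07 197.02 133.74  -2.2 ]
res [ 1.3498e+02 -9.0000e-03  1.5070e+00 -2.3280e+00] ridge at -1.5856253141359984
  half -1 [ 1.481 -2.852] -1.7374937050703558
  half 1 [ 2.143 -1.366] -0.9033531000047544
gray [ 73.731   0.197  14.91  -26.436] ridge at -1.6826981089012143
  half -1 [  6.462 -10.313] -1.6091801840284208
  half 1 [-4.968  1.99 ] 4.393553983744272
[(np.int64(-140), np.int64(0)), (np.int64(-135), np.int64(0)), (np.int64(-130), np.int64(0)), (np.int64(-125), np.int64(0)), (np.int64(-120), np.int64(0)), (np.int64(-115), np.int64(2)), (np.int64(-110), np.int64(6)), (np.int64(-105), np.int64(282)), (np.int64(-100), np.int64(435)), (np.int64(-95), np.int64(437)), (np.int64(-90), np.int64(204)), (np.int64(-85), np.int64(18)), (np.int64(-80), np.int64(14)), (np.int64(-75), np.int64(8)), (np.int64(-70), np.int64(108)), (np.int64(-65), np.int64(21)), (np.int64(-60), np.int64(98)), (np.int64(-55), np.int64(26)), (np.int64(-50), np.int64(108)), (np.int64(-45), np.int64(7)), (np.int64(-40), np.int64(104)), (np.int64(-35), np.int64(21)), (np.int64(-30), 
[... 3632 characters left out ...]
np.float64(34.0), 131.9), (np.float64(35.0), 131.3), (np.float64(36.0), 134.1), (np.float64(37.0), 134.9), (np.float64(38.0), 136.5), (np.float64(39.0), 135.3), (np.float64(40.0), 136.7), (np.float64(41.0), 134.4), (np.float64(42.0), 131.3), (np.float64(43.0), 131.6), (np.float64(44.0), 132.8), (np.float64(45.0), 131.3), (np.float64(46.0), 134.1), (np.float64(47.0), 135.0), (np.float64(48.0), 136.1), (np.float64(49.0), 136.4), (np.float64(50.0), 135.3), (np.float64(51.0), 134.6), (np.float64(52.0), 132.1), (np.float64(53.0), 132.2), (np.float64(54.0), 131.5), (np.float64(55.0), 134.9), (np.float64(56.0), 133.8), (np.float64(57.0), 135.1), (np.float64(58.0), 136.0), (np.float64(59.0), 135.5)]
```

```bash
python3 - <<'E'
from h import *
from scipy.optimize import least_squares
W=np.load("w2.npz")["W"]
C=np.array([516.4,-172.6]);a=np.radians(-5.95);ex=np.array([np.cos(a),np.sin(a)]);ey=np.array([-ex[1],ex[0]])
X=(W[...,:2]-C)@ex;Y=(W[...,:2]-C)@ey;Z=W[...,2]
m=(abs(X)<62)&(abs(Y)<17)&(Z>54)&(Z<74)
x,y,z=X[m],Y[m],Z[m]
def f(p):
    ph=np.cos(2*np.pi*(x-p[5])/10)
    return np.hypot(y-p[0]-p[1]*x/100,z-p[2]-p[4]*x/100)-(18+2*np.tanh(3*(ph-.31)))
r=least_squares(f,[0,0,50,0,0,-1.5],loss="soft_l1");print(r.x.round(2),np.abs(r.fun).mean())
# straps: extents
for lo,hi in((-115,-80),(80,112)):
    k=(X>lo)&(X<hi)&(abs(Y)<40)&(Z>62)&(Z<76);print("strap",np.percentile(X[k],[2,50,98]).round(1),np.percentile(Y[k],[1,99]).round(1),np.percentile(Z[k],[50,95]).round(1))
k=(abs(Y)<45)&(abs(X)<130)&(Z>8)&(Z<22);print("base",np.percentile(X[k],[.3,99.7]),np.percentile(Y[k],[.3,99.7]))
k=(abs(Y)<30)&(X>112)&(X<150)&(Z>30)&(Z<76);print("hub end",np.percentile(X[k],99))
E
```

```text
[-0.0000e+00  7.0000e-02  4.9390e+01 -3.0892e+02 -4.0000e-02 -6.6200e+00] 0.6730599088936283
strap [-110.3  -95.6  -81.5] [-28.3  28.7] [69.1 72.2]
strap [ 81.6  93.7 110.4] [-28.2  28.4] [68.8 72. ]
base [-113.82780006  110.57042953] [-39.89367776  39.80804855]
hub end 137.01648013086017
```

Taken from above, the large residual there was the groove, so the depth puts the grooves at X = -1.6 + 10k along the screw. With its teeth home, the comb centre should then be at X ≈ +3.4 (or -6.6). The straps are at ±96, so the centre is confirmed. Now the grasp.

```bash
cat >> h.py <<'E'
def obs(tag=""):
    s=arm.observe();print(tag,"t",round(s["time_s"],2),"p",s["position"].round(2),"F",np.round(s["contact_force"],2),"T",np.round(s["torque"],2),"yaw",round(float(np.degrees(np.arctan2(s["tool_rot"][1,1],s["tool_rot"][0,1]))),2),"tilt",s["tool_rot"][:2,2].round(4),"g",round(s["gripper_width"],3));return s
E
python3 - <<'E'
from h import *
obs("before")
R=down(59)
arm.move_ptp([521.5,173.6,130],R);arm.pause(.3);s=obs("above")
e=s["position"]-np.array([521.5,173.6,130])
c=cap("wrist","w3");W=cloud(c)
k=(np.hypot(W[...,0]-521,W[...,1]-174)<40)&(W[...,2]>62)&(W[...,2]<74)
T=W[k];print(len(T),cv2.minAreaRect(T[:,:2].astype(np.float32)),T[:,2].mean())
k=(np.hypot(W[...,0]-521,W[...,1]-174)<40)&(W[...,2]>20)&(W[...,2]<74)
T=W[k];print(len(T),cv2.minAreaRect(T[:,:2].astype(np.float32)))
E
```

```text
before t 5.12 p [ 520.52 -165.97  249.71] F [0.34 0.31 0.04] T [0.04 0.02 0.09] yaw 83.18 tilt [-0.0003  0.0011] g 0.997
above t 6.78 p [521.9  172.77 130.27] F [-0.54 -1.01  0.07] T [-0.    0.02 -0.  ] yaw 58.91 tilt [ 0.0006 -0.    ] g 0.998
1355 ((521.9988403320312, 173.06991577148438), (12.369928359985352, 43.980567932128906), 59.29296875) 66.96714960802967
1752 ((521.8775024414062, 172.84756469726562), (15.40017318725586, 44.370628356933594), 59.285400390625)
```

View pics/w3.png

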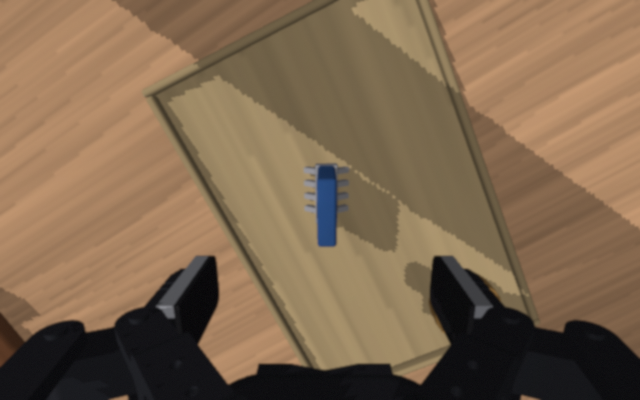

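The comb stands at (205,326), lined up with the jaws, and the measured 44 x 12.4 mm matches. Grasping now.

```bash
python3 - <<'E'
from h import *
R=down(59.2)
hit=arm.movel([522,173,33],R,v=80,until_force=6);print(hit);obs("down")
arm.grip(0.0);obs("gripped")
arm.movel([522,173,36],v=15);obs("l1")
arm.movel([522,173,150],v=120);arm.pause(.2);obs("lifted")
c=cap("wrist","w4");W=cloud(c);np.savez("w4.npz",W=W)
c=cap("scene","s4")
E
```

```text
False
down t 8.2 p [522.42 173.14  33.51] F [ 0.84 -0.26  0.12] T [ 0.   -0.03  0.03] yaw 59.2 tilt [0.0011 0.0004] g 0.999
gripped t 8.87 p [522.16 173.16  33.08] F [ 0.33 -0.21  0.54] T [ 0.06 -0.03 -0.01] yaw 59.21 tilt [0.0004 0.0003] g 0.13
l1 t 9.22 p [521.83 172.89  35.93] F [ 0.82  0.31 -1.35] T [0.01 0.01 0.05] yaw 59.2 tilt [-0.0003 -0.0002] g 0.132
lifted t 10.52 p [521.61 172.89 149.26] F [ 0.03 -0.14 -1.46] T [ 0.01  0.01 -0.03] yaw 59.2 tilt [-0.0014 -0.0005] g 0.131
```

View pics/w4.png

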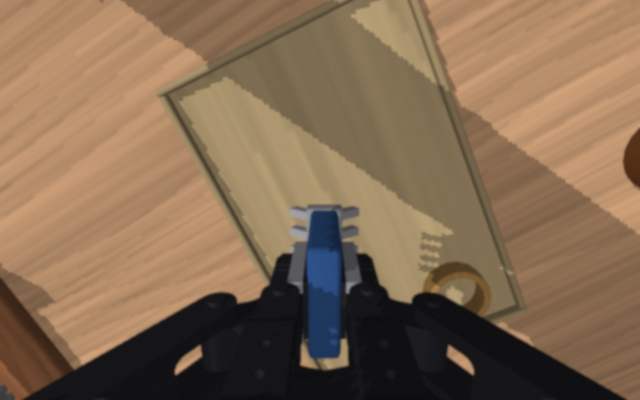

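The comb is firmly held and hangs straight (blade at (285,325), teeth visible). Next I'll carry it to the screw and do the first soft contact at the estimated phase.

```bash
cat >> h.py <<'E'
C=np.array([516.4,-172.6]);_a=np.radians(-5.95);ex=np.array([np.cos(_a),np.sin(_a)]);ey=np.array([-ex[1],ex[0]])
RS=down(84.05)
def at(X,Y,z):
    p=C+X*ex+Y*ey;return [p[0],p[1],z]
def loc(s):
    d=s["position"][:2]-C;f=s["contact_force"][:2];return "X %.2f Y %.2f z %.2f | Fx %.2f Fy %.2f Fz %.2f"%(d@ex,d@ey,s["position"][2],f@ex,f@ey,s["contact_force"][2])
E
python3 - <<'E'
from h import *
arm.move_ptp(at(3.4,0,160),RS);arm.pause(.2)
arm.movel(at(3.4,0,100),RS,v=100);arm.pause(.3)
obs("pre");print(loc(arm.observe()))
hit=arm.movel(at(3.4,0,85),RS,v=10,until_force=3);print(hit)
for i in range(3):
    print(loc(arm.observe()));arm.pause(.05)
obs("c")
c=cap("wrist","w5");c=cap("scene","s5")
E
```

```text
pre t 13.17 p [ 520.08 -173.03  100.52] F [ 0.21  1.17 -2.45] T [0.03 0.04 0.05] yaw 84.05 tilt [ 0.001  -0.0003] g 0.132
X 3.70 Y -0.05 z 100.52 | Fx 0.09 Fy 1.19 Fz -2.45
True
X 3.35 Y 0.37 z 87.44 | Fx 1.07 Fy 0.51 Fz 3.26
X 3.38 Y 0.40 z 87.38 | Fx -0.09 Fy 0.56 Fz 3.68
X 3.38 Y 0.42 z 87.38 | Fx -0.38 Fy 0.62 Fz 4.56
c t 14.45 p [ 519.79 -172.51   87.35] F [0.84 0.71 4.43] T [ 0.21 -0.12 -0.03] yaw 84.06 tilt [-0.0003  0.0007] g 0.129
```

View pics/w5.png

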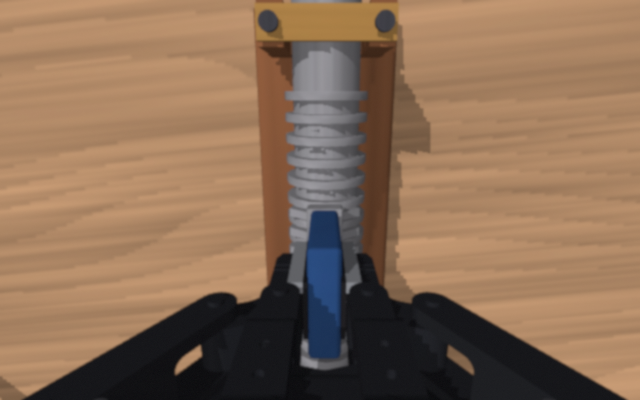

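Contact came at z = 87.4. I expected about 86.8 if home and 91.7 on the ridges, so the teeth look home. I'll confirm by feeling for both groove walls, then centre the comb between them.

```bash
python3 - <<'E'
from h import *
z=88.4
arm.movel(at(3.4,0,z),RS,v=10);arm.pause(.2);print("up",loc(arm.observe()))
h=arm.movel(at(7.0,0,z),RS,v=4,until_force=4);s=arm.observe();print("+",h,loc(s))
xp=(s["position"][:2]-C)@ex
arm.movel(at(3.4,0,z),RS,v=10);arm.pause(.2);print("mid",loc(arm.observe()))
h=arm.movel(at(-0.2,0,z),RS,v=4,until_force=4);s=arm.observe();print("-",h,loc(s))
xm=(s["position"][:2]-C)@ex
m=(xp+xm)/2;print(xm,xp,"mid",m)
arm.movel(at(m,0,z),RS,v=10);arm.pause(.3);print("centred",loc(arm.observe()))
E
```

```text
up X 2.85 Y -0.10 z 88.01 | Fx 1.05 Fy 0.83 Fz -1.22
+ True X 4.41 Y 0.22 z 87.60 | Fx 0.05 Fy 0.29 Fz 2.48
mid X 3.25 Y -0.02 z 88.20 | Fx 0.29 Fy -0.45 Fz -1.48
- True X 2.69 Y 0.09 z 88.30 | Fx 1.73 Fy 0.31 Fz -0.74
2.690951110792548 4.414749472167512 mid 3.5528502914800297
centred X 3.34 Y 0.01 z 88.27 | Fx -0.26 Fy 0.40 Fz -0.87
```

```bash
python3 - <<'E'
from h import *
b=np.mean([arm.observe()["contact_force"][2] for _ in range(1)])
h=arm.movel(at(3.5,0,84),RS,v=5,until_force=6);s=arm.observe();print(h,loc(s),"base",b)
zc=s["position"][2]
for i in range(13):
    arm.pause(.1);print(loc(arm.observe()))
E
```

```text
True X 3.67 Y 0.54 z 87.33 | Fx 0.81 Fy 0.23 Fz 2.95 base -0.8674361593710466
X 3.65 Y 0.59 z 87.25 | Fx 0.36 Fy 0.38 Fz 4.10
X 3.62 Y 0.61 z 87.21 | Fx 1.13 Fy 1.44 Fz 4.90
X 3.65 Y 0.59 z 87.22 | Fx 1.06 Fy -0.68 Fz 5.43
X 3.63 Y 0.60 z 87.23 | Fx 0.14 Fy 1.04 Fz 5.57
X 3.64 Y 0.61 z 87.21 | Fx 0.17 Fy 0.86 Fz 5.24
X 3.66 Y 0.60 z 87.24 | Fx 0.27 Fy 0.78 Fz 5.64
X 3.64 Y 0.59 z 87.25 | Fx -0.14 Fy 0.46 Fz 6.28
X 3.65 Y 0.60 z 87.23 | Fx 0.98 Fy 1.04 Fz 5.49
X 3.61 Y 0.60 z 87.18 | Fx 0.55 Fy 0.77 Fz 5.42
X 3.66 Y 0.59 z 87.23 | Fx 0.88 Fy 0.60 Fz 5.15
X 3.65 Y 0.58 z 87.22 | Fx -0.08 Fy 1.45 Fz 6.21
X 3.65 Y 0.59 z 87.24 | Fx 0.61 Fy 0.75 Fz 5.49
X 3.64 Y 0.56 z 87.23 | Fx 0.45 Fy 0.65 Fz 5.23
```

It held at about 6–7 N for 1.3 s, steady at z = 87.2. Now I'll relieve the force and let go.

```bash
python3 - <<'E'
from h import *
arm.movel(at(3.6,0.3,87.6),RS,v=5);arm.pause(.2);print(loc(arm.observe()))
arm.grip(0.6);s=obs("open");print(loc(s))
p=s["position"]
arm.movel([p[0],p[1],200],RS,v=80);arm.pause(.3);obs("up")
arm.movel(at(0,0,250),RS,v=120);arm.pause(.2)
c=cap("wrist","w6");W=cloud(c);c2=cap("scene","s6");
X=(W[...,:2]-C)@ex;Y=(W[...,:2]-C)@ey;Z=W[...,2]
k=(abs(X)<60)&(abs(Y)<20)&(Z>115)&(Z<130)
print("top",k.sum(),np.median(Z[k]),cv2.minAreaRect(np.stack([X[k],Y[k]],1).astype(np.float32)))
W2=cloud(c2);X=(W2[...,:2]-C)@ex;Y=(W2[...,:2]-C)@ey;Z=W2[...,2]
k=(abs(X)<60)&(abs(Y)<30)&(Z>85);print("scene",k.sum(),np.percentile(Z[k],[50,90,98]),np.median(X[k]))
E
```

```text
X 3.40 Y 0.56 z 87.33 | Fx 0.93 Fy 1.29 Fz -0.04
open t 20.52 p [ 519.82 -172.85   87.57] F [-1.07 -0.42  0.85] T [-0.02 -0.03  0.01] yaw 84.04 tilt [-0.0003 -0.0001] g 0.6
X 3.43 Y 0.11 z 87.57 | Fx -1.02 Fy -0.53 Fz 0.85
up t 22.38 p [ 519.75 -172.83  199.8 ] F [ 0.1  -0.22 -0.53] T [-0.02  0.    0.03] yaw 84.05 tilt [-0.0004  0.0001] g 0.598
top 828 120.86746262947 ((2.661832809448242, -1.060868263244629), (11.867685317993164, 43.8349609375), 89.66516876220703)
scene 2014 [538.48526139 616.7336976  631.94903652] 17.21583864522155
```

View pics/w6.png

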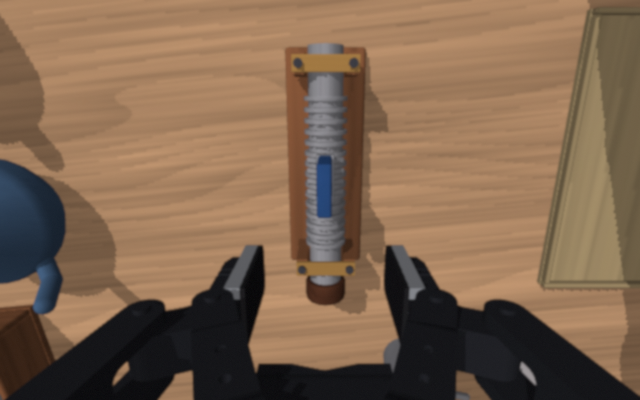

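View pics/s6.png

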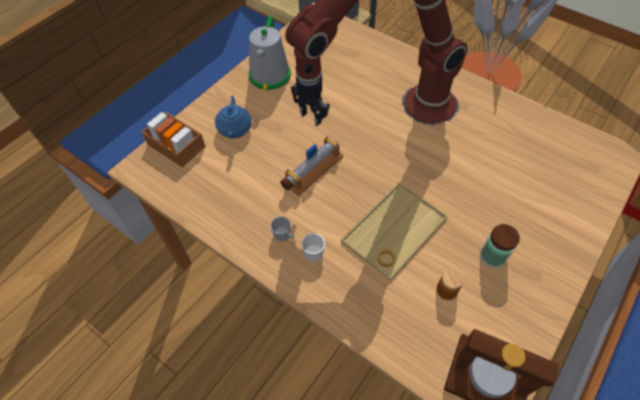

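The comb stands alone at (185,324), parallel to the screw. Its top is at z = 120.9 (121.7 if home, 126.6 on the ridges), and everything else is where it was. Handing in.

```bash
python3 - <<'E'
from h import *
obs();print(arm.finish_job())
E
```

```text
t 23.25 p [ 516.06 -172.49  249.28] F [ 0.78 -0.98  0.09] T [ 0.02 -0.01 -0.01] yaw 84.05 tilt [-0.0015  0.0004] g 0.598
the job is handed in; nothing more can be done
None
```

The comb is seated by itself on the middle stretch of the screw, about 3 mm from its centre, and the job was handed in at 23.3 s.

- **Finding the grooves:** The wrist depth picture put the comb's home position 3.4 mm along the screw. The comb dropped in there on the first soft touch, at tool height 87.4 mm (about 86.8 expected if home, 91.7 on the ridges).
- **Feeling for the walls:** Sideways feeling stopped at 2.7 and 4.4 mm, 1.7 mm of play where the sizes allow about 2 mm. Position and force noise make this the weaker check; the plus-side stop showed mostly vertical force. The seated height is the firmer evidence.
- **Pressing:** I pressed at about 6 to 7 N for 1.3 s, and the height held steady at 87.2 mm. Then I eased off the force, let go and backed away.
- **Last look:** The comb's top measured 120.9 mm high (121.7 if home, 126.6 on the ridges), and it lies parallel to the screw. The top sits about 1 mm to one side, which is within the cameras' error or a very slight lean. By eye in the last picture, everything else is where it was.

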